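# Seat a mortar cube in the holding fixture and snap its toggle clamp shut

### The job

Push the mortar cube that stands in the holding fixture along its channel until it sits fully home against the far end stop, then push the clamp lever round past its dead point until it snaps over and stays locked with the pad pressing the cube against the fence. Do it all by pushing with the fingers: do not lift or tip the cube, and leave the jar, the tin and the spare cube standing where they are.

Things in the scene. Friction and masses are not known exactly. Their poses are not given: they have to be found in the camera images.
- clamp_fixture: Fixture fixed to the bench, a cube nest with a toggle clamp to its right. Origin: bench level, below the centre of the home seat. x = the way the cube is pushed along the channel, y (left) = the way the pad presses. Aluminium base plate 10 mm thick: nest part x -90 to 45, y -45 to 45 mm, and x -35 to 35, y -142 to -45 under the clamp. Channel open at -x, bolt heads rise 3 mm.
- end_stop (a point): Middle of the end stop's face, which the cube must meet: steel block, 50 mm wide, fixture frame x = 25, y -25 to 25, z 10 to 40 mm (bolt heads to 43).
- fence (a point): Middle of the face of the steel fence left of the channel: fixture frame y = 25, x -56 to 39, z 10 to 40 mm (bolt heads to 43).
- test_cube: Grey mortar cube, 50 x 50 x 50 mm, about 0.29 kg, loose, standing on the fixture's base plate in the channel 35 to 60 mm short of home and a little away from the fence. Origin: centre of its underside (10 mm above the bench).
- clamp_lever (a joint): Lever angle about its upright axis, rad: 0 = open (start), grows counter-clockwise from above, 1.6 = locked at its stop. Dead point about 1.15: let go before it, it springs back to 0; past it, it snaps to 1.6 and stays. Takes up to 15 N at mid-grip. In the fixture frame the handle points from the pivot along (sin a, -cos a), a = value - 0.66: from right-and-back to right-and-forward.
- lever_pivot (a point): Point on the lever's upright axis at the height of the handle's centre line: fixture frame (0, -95, 60) mm. Below it stands the dark clamp block, x -22 to 22, y -130 to -72, top at 46 mm (lever hub to 68 mm).
- lever_grip (a point): Middle of the black handle grip, 85 mm from the pivot axis, on its centre line, 60 mm above the bench. The grip is a level round bar 18 mm thick, from 43 to 121 mm from the axis, free underneath down to the bench.
- clamp_pad: Rubber pad, 21 mm across, on the clamp's plunger, 35 mm above the bench; origin at the centre of its face. Open, the face is at y = -37 mm in the fixture frame, 12 mm short of a cube at the fence. The lever drives it 21 mm forward at the dead point, 17 mm when locked; it is sprung, yields up to 13 mm, and presses the locked cube with about 10 N.
- jar: Bystander: white plastic jar with a screw cap, 52 mm across, 75 mm tall, standing on the bench beside the fixture. Origin: centre of its underside.
- tin: Bystander: aluminium tin with lid, 60 mm across, 39 mm tall, standing on the bench beside the fixture. Origin: centre of its underside.
- spare_cube: Bystander: another 50 mm mortar cube, standing on the bench outside the fixture; not the one to be clamped. Origin: centre of its underside.
Things that resemble listed ones, but are neither listed nor needed, are in the scene too. What is shaped like the test_cube but blue or yellow is not meant.

How it is judged:
On the way, in this order (a step that is already met when the one before it is completed fails the run):
1. the cube is home against the end stop while the lever is still open (x of test_cube in the frame of clamp_fixture between -0.004 and 0.004 m and value of joint clamp_lever below 0.3 rad), for 0.2 s.
2. the lever has snapped past its dead point into lock (value of joint clamp_lever above 1.45 rad), for 0.2 s.
At the end, for the whole second after the job is handed in: The lever is locked (above 1.45 rad), the cube sits within 4 mm of home against end stop and fence, square within 0.06 rad, flat on the base plate and at rest, and the pad presses it with more than 4 N (value of joint clamp_lever above 1.45 rad and x of test_cube in the frame of clamp_fixture between -0.004 and 0.004 m and y of test_cube in the frame of clamp_fixture between -0.004 and 0.004 m and z of test_cube in the frame of clamp_fixture below 0.014 m and angle between the x axis of test_cube and the x axis of clamp_fixture, either way round below 0.06 rad and contact force between clamp_pad and test_cube above 4 N and linear speed of test_cube below 0.01 m/s); the robot touches nothing.
It fails at once if the cube is lifted off the base plate by more than 10 mm (height (world z) of test_cube above 0.02 m).
It fails at once if the cube is tipped (angle between test_cube's own z axis and vertical above 0.25 rad).
It fails at once if the jar is moved by more than 20 mm (distance of jar from where it was at the start of the episode above 0.02 m).
It fails at once if the tin is moved by more than 20 mm (distance of tin from where it was at the start of the episode above 0.02 m).
It fails at once if the spare cube is moved by more than 20 mm (distance of spare_cube from where it was at the start of the episode above 0.02 m).
It also fails if it takes over 45 s, if anything falls off the work surface, if the arm or the gripper's body presses on something with over 40 N, if the wrist force passes 120 N, or if a joint passes its speed limit or range.

### The arm

A 7-joint arm with a two-finger parallel gripper is mounted at the origin on a cart in front of the work surface, level with it; the furniture and walls round the work are solid. World frame = base frame: x ahead of the robot, y to its left, z up, the work surface at z = 0. Lengths are in m, angles in rad, forces in N, time in s.
With the tool pointing down it reaches from about 0.4 to 0.85 m from the base axis. Payload 10.4 kg.
Tool frame: the origin (TCP) lies midway between the tips of the shut fingers; the grasp point (between the pads) lies 19 mm behind it; z points along the fingers, y is the line along which they close (so a half turn about z gives the same grasp; the last joint's range is limited). The gripper opens to 87 mm and grips with 3 to 60 N. Pads are 19 mm wide; open, the fingers measure 117 mm over their backs; the gripper's body (75 mm by 190 mm) begins 51 mm behind the grasp point.
Start: joints at [1.231, 0.332, -0.065, 1.46, 0.022, 1.35, -0.088], TCP at [0.195, -0.594, 0.223] pointing down, gripper open.
Joint ranges: [-2.6, 2.6], [-0.5, 2.12], [-1.47, 1.34], [0.16, 2.42], [-1.27, 4.41], [0.06, 2.06], [-2.6, 2.6]. Speed limits (rad/s): [2.22, 2.22, 2.79, 2.79, 3.14, 3.14, 3.14].

### API

Orientations are given as a unit quaternion [x, y, z, w].
In Python, from bench import sensors, eyes, order gives the robot as it stands.
- The arm moves only by the tool arm_command, never from a script. Its argument "steps" is a list of rows, each an object with "rot": the turn, a rotation vector about the world's x, y, z in degrees, a list of three; "slide": the shift along the world's x, y, z in m, a list of three; "grip": the opening, from 0 (shut) to 1 (fully open). A call has exactly 8 rows; each row shifts and turns the commanded pose from where the row before left it; what a row does not reach is not made up. A row lasts 1/8 s, in which the tool goes at most 62.5 mm and 10.7 degrees, less where a joint would pass 70% of its speed; a pose out of reach is approached as far as the arm can. A call with a gripper value outside its range is refused whole. The fingers move at their own pace and stop on an object; "newtons" is the grip in N (left out, the last holds). Time passes only in rows, so rows that do not move let the fingers close, or fill a call up. It gives the time, the measured TCP pose, the force, the opening and the grip force at its end, in the units of the state.
- sensors.read_state(): the state, without advancing time (a new reading comes with each control period).
- eyes.camera(name): name is "side" or "top" or "wrist"; returns a dict with "pixels" (420x560x3 uint8, red, green, blue), "intrinsics" (3x3 intrinsics, pixels), "pose" (4x4, takes a point from camera to world coordinates). Camera axes: x right, y down, z forward; pixel columns grow to the right and rows downward; lengths in m; the calibration is good to about 2 mm. The wrist camera is an equidistant fisheye: a pixel r from the principal point sees the ray r / f radians off the axis. A picture is of the moment at which its call begins. There is no depth.
- order.close_job(): hands the job in; it is judged then, once.
Trained networks look in a picture, given as the dict that the camera call returned (one of the last four; its "shot" number tells which), for a name from the list of things; names that differ only in an ending like _2 or _b are one class to them, and where a whole thing is asked for, a point or a joint stands for the part that bears it (a point fixed in the world has none). Each returns a list of dicts, best first, with "conf" (0 to 1); they miss things now and then, are a little off and sometimes report something else, mostly with a low value. They report only what shows in the picture. A call takes as long as a camera call. They do not tell look-alikes from the thing itself.
- eyes.look_for(name, picture): "bbox" ([left, top, right, bottom] in pixels, round what is visible of it).
The state is a dict: "time": time; "joint_positions": joint angles; "joint_vel": joint speeds; "joint_torque": joint torques, N m; "ee_pos": TCP position; "eef_rot": TCP orientation; "ft_force": force on the tool from outside, world axes, zero at the start; "torque": the same for the moment, N m; "width": finger opening in m; "grip_force": force on a finger pad.
Only numpy, scipy, OpenCV 4.12 (cv2) and the standard library are available. Lean on these libraries where they do the work, as an engineer would, in place of code of your own. Each camera call takes 0.05 s, during which the arm holds its last target. There are 200 camera calls.

## Working session

There is one attempt and no reset: what is moved stays moved. The work goes in short steps, Python scripts to look and compute and a tool call to move; the robot and the scene stay as the last step left them, time stands still between calls to the robot, and variables do not carry over. Pictures are saved under pics/ and viewed, at most 10 in all, crops included, and the job is handed in when it is done.

Besides the shell and the picture viewer there is one more tool, called after ">>>" as name(argument=value, ...) on one line, values as JSON. arm_command: Moves the arm, as the interface text tells. Its arguments: {"type":"object","properties":{"steps":{"type":"array","items":{"type":"object","properties":{"rot":{"type":"array","items":{"type":"number"}},"slide":{"type":"array","items":{"type":"number"}},"grip":{"type":"number"}}}},"newtons":{"type":"number"}},"required":["steps"]}

```bash
mkdir -p pics; cat > h.py <<'E'
import numpy as np, cv2
from bench import sensors, eyes, order
def px2w(p,uv,z):
    K=np.array(p["intrinsics"]);T=np.array(p["pose"])
    d=T[:3,:3]@np.linalg.solve(K,[uv[0],uv[1],1.]);o=T[:3,3]
    return o+d*(z-o[2])/d[2]
def w2px(p,X):
    K=np.array(p["intrinsics"]);T=np.array(p["pose"])
    c=T[:3,:3].T@(np.atleast_2d(X)-T[:3,3]).T
    q=K@c; return (q[:2]/q[2]).T
def save(p,n,crop=None,s=1):
    im=np.array(p["pixels"])[:,:,::-1]
    if crop: im=im[crop[1]:crop[3],crop[0]:crop[2]]
    cv2.imwrite("pics/"+n,cv2.resize(im,None,fx=s,fy=s,interpolation=cv2.INTER_CUBIC))
E
python3 - <<'E'
from h import *
s=sensors.read_state();print(s["time"],s["ee_pos"],s["eef_rot"],s["width"])
for c in("top","side"):
    p=eyes.camera(c);save(p,c+"0.png",s=1.4);print(c,np.round(p["pose"],3).tolist(),np.round(p["intrinsics"],1).tolist())
    for n in("clamp_fixture","test_cube","clamp_lever","lever_grip","jar","tin","clamp_pad"):
        for r in eyes.look_for(n,p)[:4]: print(n,np.round(r["bbox"]),round(r["conf"],2))
E
```

```text
0.0 [ 0.19456956 -0.593538    0.22178172] [ 9.87476152e-01  1.57766818e-01 -1.57957330e-04 -6.75442151e-04] 0.08698654455079641
top [[-0.028, -0.988, 0.153, 0.377], [-1.0, 0.029, 0.001, -0.01], [-0.005, -0.152, -0.988, 1.003], [0.0, 0.0, 0.0, 1.0]] [[398.4, 0.0, 275.8], [0.0, 398.4, 208.1], [0.0, 0.0, 1.0]]
clamp_fixture [256. 173. 354. 226.] 0.76
test_cube [287. 246. 308. 264.] 0.87
test_cube [266. 192. 286. 221.] 0.85
test_cube [169. 200. 200. 228.] 0.8
test_cube [168. 245. 195. 270.] 0.7
clamp_lever [302. 177. 355. 220.] 0.65
clamp_lever [254. 171. 354. 225.] 0.6
lever_grip [301. 176. 354. 219.] 0.73
jar [214. 222. 239. 248.] 0.88
tin [219. 192. 242. 213.] 0.68
tin [255. 171. 355. 228.] 0.27
side [[0.998, -0.055, 0.038, 0.454], [-0.065, -0.644, 0.763, -0.893], [-0.017, -0.763, -0.646, 0.822], [0.0, 0.0, 0.0, 1.0]] [[498.1, 0.0, 277.0], [0.0, 498.1, 212.3], [0.0, 0.0, 1.0]]
clamp_fixture [274. 210. 329. 274.] 0.98
test_cube [265. 161. 294. 187.] 0.78
test_cube [278. 209. 300. 240.] 0.77
test_cube [231. 158. 253. 186.] 0.72
test_cube [226. 229. 250. 258.] 0.61
clamp_lever [278. 238. 326. 278.] 0.57
lever_grip [271. 210. 329. 278.] 0.61
lever_grip [278. 236. 324. 278.] 0.56
jar [251. 177. 269. 209.] 0.86
tin [274. 208. 326. 278.] 0.67
tin [279. 186. 304. 210.] 0.61
```

```bash
python3 - <<'E'
from h import *
p=eyes.camera("top");save(p,"t1.png",(150,140,370,290),3.6)
p=eyes.camera("side");save(p,"s1.png",(210,140,350,290),4)
E
```

```text
(no output)
```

View pics/t1.png

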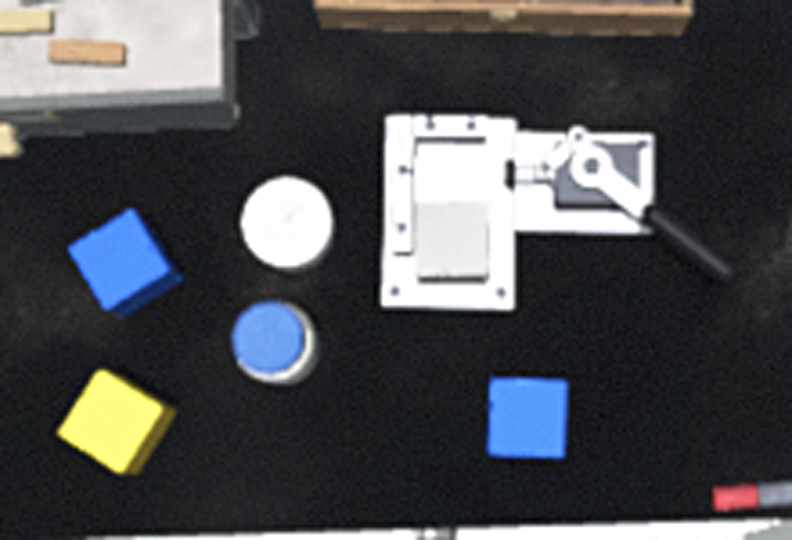

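View pics/s1.png

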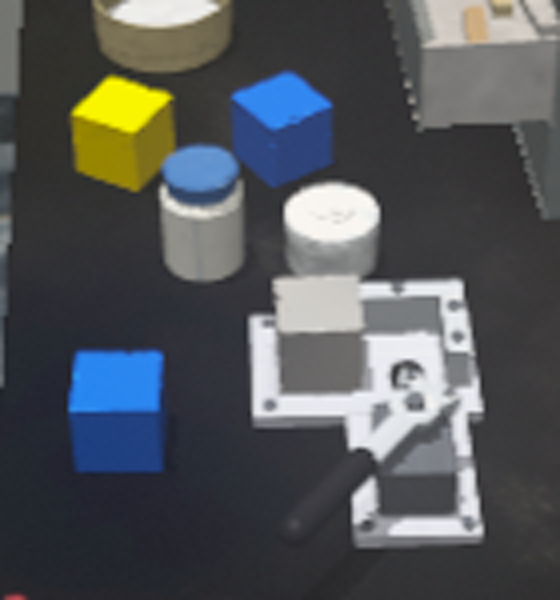

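View pics/top0.png

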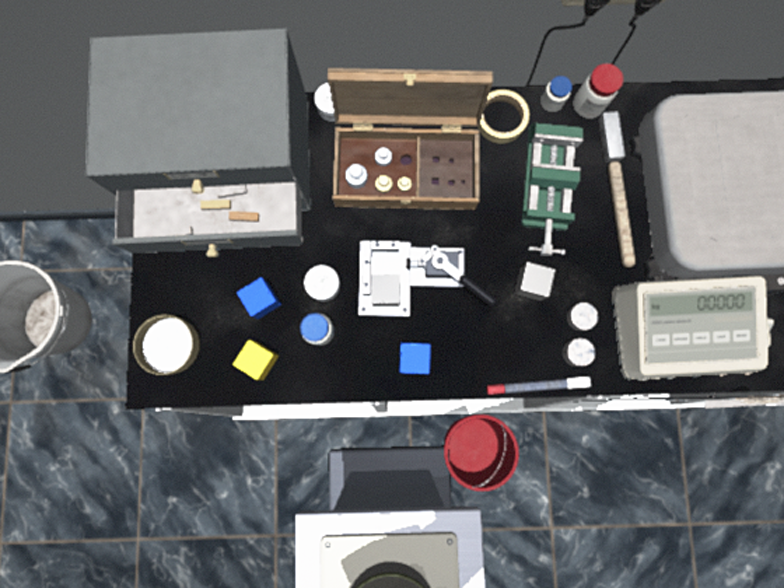

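The top crop shows the fixture with its channel pointing up the image (world +x). The grey test cube is at about (452,240) in the crop, the lever hub at (592,166) and the black handle end at (728,272).

The cube-like things in the full 784-px top image:
- **Blue:** (258,298) and (415,358). Not meant.
- **Yellow:** (255,360). Not meant.
- **Grey at (537,280):** outside the fixture, so it is the spare cube.
- **Grey at (385,290):** stands in the nest, so it is the test cube. The side crop confirms this at (318,335).

```bash
python3 - <<'E'
from h import *
from scipy.optimize import least_squares
t=eyes.camera("top");s=eyes.camera("side")
T=lambda u,v:(150+u/3.6,140+v/3.6); S=lambda u,v:(210+u/4,140+v/4)
h=np.array([np.sin(-.66),-np.cos(-.66)])*121
obs=[(t,T(381,305),(-90,45,10)),(t,T(514,309),(-90,-45,10)),(t,T(517,119),(45,-45,10)),(t,T(654,133),(35,-142,10)),(t,T(651,234),(-35,-142,10)),(t,T(592,166),(0,-95,68)),(t,T(728,272),(h[0],h[1]-95,60)),
(s,S(250,317),(-90,45,10)),(s,S(254,416),(-90,-45,10)),(s,S(481,536),(35,-142,10)),(s,S(357,536),(-35,-142,10)),(s,S(292,530),(h[0],h[1]-95,60))]
def W(q,X):
    c,n=np.cos(q[2]),np.sin(q[2]);X=np.array(X)/1e3
    return np.array([q[0]+c*X[0]-n*X[1],q[1]+n*X[0]+c*X[1],X[2]])
def fit(o,x0):
    f=lambda q:np.concatenate([(w2px(p,W(q,X))[0]-uv) for p,uv,X in o])
    r=least_squares(f,x0,loss="soft_l1");print(np.round(r.x,4));print(np.round(r.fun.reshape(-1,2),1).tolist());return r.x
q=fit(obs,[.45,0,0])
fit(obs[:7],q);fit(obs[7:],q)
cu=[(t,T(418,203),(25,25,60)),(t,T(487,204),(25,-25,60)),(t,T(416,277),(-25,25,60)),(t,T(488,276),(-25,-25,60)),
(s,S(360,275),(25,25,60)),(s,S(363,330),(25,-25,60)),(s,S(274,278),(-25,25,60)),(s,S(277,332),(-25,-25,60))]
c=fit(cu,q)
R=np.array([[np.cos(q[2]),np.sin(q[2])],[-np.sin(q[2]),np.cos(q[2])]])
print("cube in fix",R@(c[:2]-q[:2])*1e3,c[2]-q[2])
np.save("q.npy",q)
g=[np.sin(-.66)*85,-np.cos(-.66)*85-95,60];print("grip",W(q,g))
sp=px2w(t,(537/1.4,280/1.4),.05);print("spare",sp)
jt=[px2w(t,(226,235),.075),px2w(t,(230,202),.039)];print(jt)
print(px2w(t,(415/1.4,358/1.4),.05))
st=sensors.read_state();print(st["time"])
E
```

```text
[ 0.578  -0.0081 -0.0435]
[[0.5, 0.0], [-0.6, -0.6], [-0.9, -0.3], [-1.0, 0.1], [-0.0, -0.8], [-0.2, -0.6], [1.8, 1.7], [0.2, -0.1], [-0.2, 0.3], [0.5, -0.7], [-0.3, 0.2], [-1.5, 3.1]]
[ 0.5778 -0.0086 -0.048 ]
[[0.5, -0.0], [-0.5, -0.4], [-0.7, -0.2], [-0.7, 0.4], [0.1, -0.5], [0.1, -0.3], [1.9, 2.1]]
[ 0.5781 -0.0069 -0.0382]
[[0.1, -0.3], [-0.1, 0.1], [0.8, -1.1], [0.1, -0.1], [-1.0, 2.8]]
[ 0.5274 -0.0087 -0.0368]
[[-0.9, -0.4], [0.7, -0.5], [-0.6, -0.4], [0.3, 0.1], [-0.7, 0.1], [-0.1, 0.2], [-0.1, -0.0], [-0.2, 0.4]]
cube in fix [-50.51488383  -2.82636364] 0.0066515080978583885
grip [ 0.51884171 -0.16781565  0.06      ]
spare [ 0.53687933 -0.27112275  0.05      ]
[array([0.46056861, 0.10865058, 0.075     ]), array([0.54468628, 0.10269339, 0.039     ])]
[ 0.40871893 -0.05510377  0.05      ]
1.0
```

>>> arm_command(steps=[{"rot": [0, 0, -2.6], "slide": [0.023, 0.049, 0.004], "grip": 0}, {"rot": [0, 0, -2.6], "slide": [0.023, 0.049, 0.004], "grip": 0}, {"rot": [0, 0, -2.6], "slide": [0.023, 0.049, 0.004], "grip": 0}, {"rot": [0, 0, -2.6], "slide": [0.023, 0.049, 0.004], "grip": 0}, {"rot": [0, 0, -2.6], "slide": [0.023, 0.049, 0], "grip": 0}, {"rot": [0, 0, -2.6], "slide": [0.023, 0.049, 0], "grip": 0}, {"rot": [0, 0, -2.6], "slide": [0.023, 0.049, 0], "grip": 0}, {"rot": [0, 0, -2.6], "slide": [0.023, 0.049, 0], "grip": 0}])

```text
time: 2.0
ee_pos: [0.3793, -0.2003, 0.2389]
eef_rot: [1.0, -0.024, 0.0, 0.0]
ft_force: [0.4, 0.0, 0.5]
width: 0.0147
grip_force: 0.0
```

>>> arm_command(steps=[{"rot": [0, 0, 0], "slide": [0.0235, 0.0485, 0], "grip": 0}, {"rot": [0, 0, 0], "slide": [0.0235, 0.0485, 0], "grip": 0}, {"rot": [0, 0, 0], "slide": [0.0235, 0.0485, 0], "grip": 0}, {"rot": [0, 0, 0], "slide": [0.0235, 0.0485, 0], "grip": 0}, {"rot": [0, 0, 0], "slide": [0, 0, -0.05], "grip": 0}, {"rot": [0, 0, 0], "slide": [0, 0, -0.05], "grip": 0}, {"rot": [0, 0, 0], "slide": [0, 0, -0.04], "grip": 0}, {"rot": [0, 0, 0], "slide": [0, 0, 0], "grip": 0}])

```text
time: 3.0
ee_pos: [0.4708, -0.0078, 0.0966]
eef_rot: [1.0, -0.023, -0.002, -0.0]
ft_force: [-0.1, -0.4, 1.1]
width: 0.0006
grip_force: 0.0
```

```bash
python3 - <<'E'
from h import *
p=eyes.camera("side");save(p,"s2.png",(210,120,350,290),3.5)
s=sensors.read_state();print(s["ee_pos"],s["width"],s["ft_force"])
E
```

```text
[ 0.47234539 -0.00769134  0.0986849 ] 0.0007578388011843084 [0.45186699 0.19398356 0.23695324]
```

View pics/s2.png

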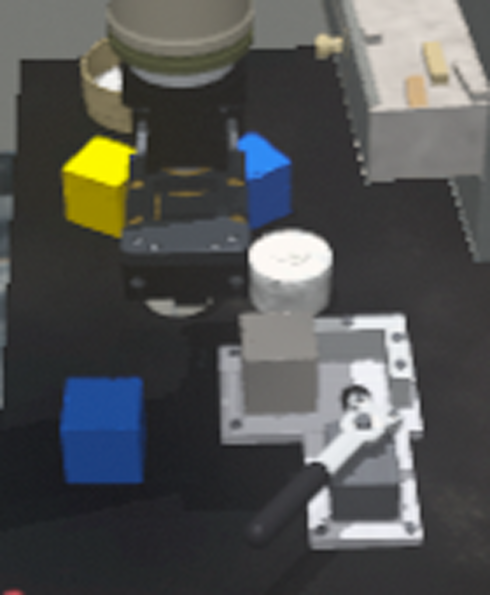

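The gripper hangs behind the cube at x≈0.472, and the cube, lever and tin are undisturbed. Next I go down and push.

>>> arm_command(steps=[{"rot": [0, 0, 0], "slide": [0, 0, -0.04], "grip": 0}, {"rot": [0, 0, 0], "slide": [0, 0, -0.025], "grip": 0}, {"rot": [0, 0, 0], "slide": [0.005, 0, 0], "grip": 0}, {"rot": [0, 0, 0], "slide": [0.01, 0, 0], "grip": 0}, {"rot": [0, 0, 0], "slide": [0.01, -0.0005, 0], "grip": 0}, {"rot": [0, 0, 0], "slide": [0.01, -0.0005, 0], "grip": 0}, {"rot": [0, 0, 0], "slide": [0.01, -0.0005, 0], "grip": 0}, {"rot": [0, 0, 0], "slide": [0.01, -0.0005, 0], "grip": 0}])

```text
time: 4.05
ee_pos: [0.5284, -0.01, 0.0336]
eef_rot: [1.0, -0.023, -0.0, 0.0]
ft_force: [-1.6, -0.5, 1.3]
width: 0.0007
grip_force: 1.1
```

>>> arm_command(steps=[{"rot": [0, 0, 0], "slide": [0.006, 0, 0], "grip": 0}, {"rot": [0, 0, 0], "slide": [0.004, 0, 0], "grip": 0}, {"rot": [0, 0, 0], "slide": [0.002, 0, 0], "grip": 0}, {"rot": [0, 0, 0], "slide": [0.001, 0, 0], "grip": 0}, {"rot": [0, 0, 0], "slide": [0.001, 0, 0], "grip": 0}, {"rot": [0, 0, 0], "slide": [0, 0, 0], "grip": 0}, {"rot": [0, 0, 0], "slide": [0, 0, 0], "grip": 0}, {"rot": [0, 0, 0], "slide": [0, 0, 0], "grip": 0}])

```text
time: 5.05
ee_pos: [0.5417, -0.0099, 0.0336]
eef_rot: [1.0, -0.023, 0.0, 0.0]
ft_force: [-1.0, -0.1, -0.3]
width: 0.0003
grip_force: 0.4
```

```bash
python3 - <<'E'
from h import *
p=eyes.camera("side");save(p,"s3.png",(250,180,350,290),5)
s=sensors.read_state();print(s["ee_pos"],s["width"],s["ft_force"])
E
```

```text
[ 0.54174568 -0.00993328  0.03360663] 0.0002884256199285391 [-0.64795694  0.63413184 -0.36344939]
```

View pics/s3.png

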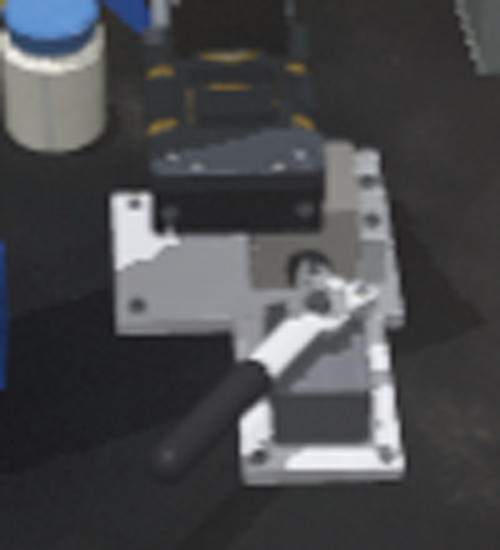

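The cube, at about (300,245) in the crop, is nearly at the end stop. I push on until the force rises.

>>> arm_command(steps=[{"rot": [0, 0, 0], "slide": [0.001, 0, 0], "grip": 0}, {"rot": [0, 0, 0], "slide": [0.001, 0, 0], "grip": 0}, {"rot": [0, 0, 0], "slide": [0.001, 0, 0], "grip": 0}, {"rot": [0, 0, 0], "slide": [0.001, 0, 0], "grip": 0}, {"rot": [0, 0, 0], "slide": [0, 0, 0], "grip": 0}, {"rot": [0, 0, 0], "slide": [0, 0, 0], "grip": 0}, {"rot": [0, 0, 0], "slide": [0, 0, 0], "grip": 0}, {"rot": [0, 0, 0], "slide": [0, 0, 0], "grip": 0}])

```text
time: 6.1
ee_pos: [0.542, -0.0099, 0.0329]
eef_rot: [1.0, -0.023, -0.004, 0.001]
ft_force: [-19.5, 0.4, 13.2]
width: 0.0001
grip_force: 9.5
```

The end stop is felt: −19.5 N at about the predicted position. Now I back off, rise, and move behind the lever handle.

>>> arm_command(steps=[{"rot": [0, 0, 0], "slide": [-0.02, 0.001, 0], "grip": 0}, {"rot": [0, 0, 0], "slide": [0, 0, 0.045], "grip": 0}, {"rot": [0, 0, 0], "slide": [0, 0, 0.045], "grip": 0}, {"rot": [0, 0, -9.4], "slide": [-0.0075, -0.0345, 0], "grip": 0}, {"rot": [0, 0, -9.4], "slide": [-0.0075, -0.0345, 0], "grip": 0}, {"rot": [0, 0, -9.4], "slide": [-0.0075, -0.0345, 0], "grip": 0}, {"rot": [0, 0, -9.4], "slide": [-0.0075, -0.0345, 0], "grip": 0}, {"rot": [0, 0, 0], "slide": [0, 0, 0], "grip": 0}])

```text
time: 7.1
ee_pos: [0.4953, -0.1501, 0.1237]
eef_rot: [0.938, -0.347, 0.0, 0.001]
ft_force: [0.3, 1.1, -0.5]
width: 0.0003
grip_force: 0.0
```

```bash
python3 - <<'E'
from h import *
q=np.load("q.npy");c,n=np.cos(q[2]),np.sin(q[2]);R=np.array([[c,-n],[n,c]])
def P(v,gap):
    a=v-.66;d=np.array([np.sin(a),-np.cos(a)]);t=np.array([np.cos(a),np.sin(a)])
    return q[:2]+R@(np.array([0,-.095])+.085*d-(.0185+gap)*t),np.degrees(a+q[2])
s=sensors.read_state();e=s["ee_pos"];x,y=s["eef_rot"][:2]
print(e,np.degrees(2*np.arctan2(y,x)),np.round(s["joint_positions"],2))
prev,pt=e[:2],None
for v,g in[(0,.012),(0,0)]+[(k*.13,-.003) for k in range(1,13)]:
    w,t=P(v,g);print(round(v,2),np.round(w,4),round(t,1),np.round(w-prev,4));prev=w
# cube at home check
p=eyes.camera("side");save(p,"s4.png",(250,180,350,290),5)
E
```

```text
[ 0.49531812 -0.15005328  0.12371176] -40.60512793462371 [ 0.67  0.22 -0.52  1.84  0.12  1.11 -2.17]
0 [ 0.4956 -0.1481] -40.3 [0.0003 0.002 ]
0 [ 0.5047 -0.1558] -40.3 [ 0.0092 -0.0078]
0.13 [ 0.5147 -0.166 ] -32.9 [ 0.01   -0.0101]
0.26 [ 0.5234 -0.1731] -25.4 [ 0.0087 -0.0071]
0.39 [ 0.5329 -0.1791] -18.0 [ 0.0095 -0.006 ]
0.52 [ 0.5431 -0.1837] -10.5 [ 0.0102 -0.0047]
0.65 [ 0.5538 -0.187 ] -3.1 [ 0.0107 -0.0033]
0.78 [ 0.5649 -0.1889] 4.4 [ 0.0111 -0.0019]
0.91 [ 0.5761 -0.1894] 11.8 [ 0.0112 -0.0004]
1.04 [ 0.5873 -0.1883] 19.3 [0.0112 0.001 ]
1.17 [ 0.5982 -0.1859] 26.7 [0.011  0.0025]
1.3 [ 0.6088 -0.182 ] 34.2 [0.0105 0.0039]
1.43 [ 0.6187 -0.1768] 41.6 [0.0099 0.0052]
1.56 [ 0.6279 -0.1704] 49.1 [0.0092 0.0064]
```

View pics/s4.png

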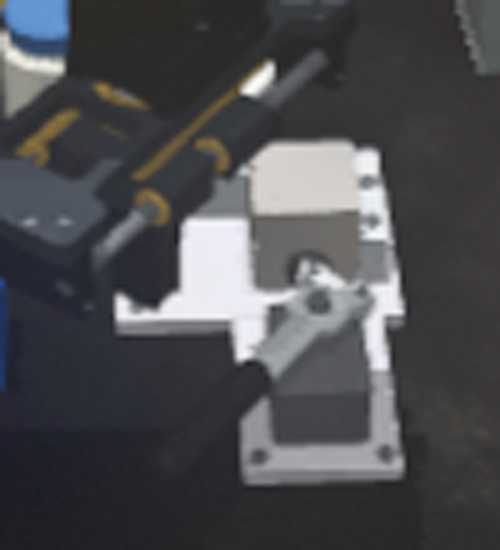

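The cube sits against the end stop at (305,215) in the crop. The lever is still open and the finger is behind the handle. Next I go down and sweep the lever.

>>> arm_command(steps=[{"rot": [0, 0, 0], "slide": [0, 0.002, -0.04], "grip": 0}, {"rot": [0, 0, 0], "slide": [0, 0, -0.038], "grip": 0}, {"rot": [0, 0, 0], "slide": [0, 0, 0], "grip": 0}, {"rot": [0, 0, 0], "slide": [0.009, -0.008, 0], "grip": 0}, {"rot": [0, 0, 7.4], "slide": [0.01, -0.01, 0], "grip": 0}, {"rot": [0, 0, 7.4], "slide": [0.009, -0.007, 0], "grip": 0}, {"rot": [0, 0, 7.4], "slide": [0.0095, -0.006, 0], "grip": 0}, {"rot": [0, 0, 7.4], "slide": [0.01, -0.005, 0], "grip": 0}])

```text
time: 8.15
ee_pos: [0.5424, -0.1804, 0.0468]
eef_rot: [0.996, -0.09, -0.002, -0.0]
ft_force: [-12.3, 7.1, 6.2]
width: 0.0003
grip_force: 6.5
```

>>> arm_command(steps=[{"rot": [0, 0, 7.4], "slide": [0.0107, -0.003, 0], "grip": 0}, {"rot": [0, 0, 7.4], "slide": [0.011, -0.002, 0], "grip": 0}, {"rot": [0, 0, 7.4], "slide": [0.011, 0, 0], "grip": 0}, {"rot": [0, 0, 7.4], "slide": [0.011, 0.001, 0], "grip": 0}, {"rot": [0, 0, 7.4], "slide": [0.011, 0.0025, 0], "grip": 0}, {"rot": [0, 0, 7.4], "slide": [0.0105, 0.004, 0], "grip": 0}, {"rot": [0, 0, 3], "slide": [0.005, 0.0025, 0], "grip": 0}, {"rot": [0, 0, 0], "slide": [0, 0, 0], "grip": 0}])

```text
time: 9.15
ee_pos: [0.6151, -0.1764, 0.0473]
eef_rot: [0.949, 0.315, 0.001, 0.001]
ft_force: [-0.9, -0.6, 0.5]
width: 0.0005
grip_force: 0.0
```

Force is gone, so the lever has snapped over. I back off and rise clear of the fixture.

>>> arm_command(steps=[{"rot": [0, 0, 0], "slide": [-0.02, -0.013, 0], "grip": 0}, {"rot": [0, 0, 0], "slide": [0, 0, 0.04], "grip": 0}, {"rot": [0, 0, 0], "slide": [0, 0, 0.05], "grip": 0}, {"rot": [0, 0, 0], "slide": [-0.02, -0.05, 0.03], "grip": 0}, {"rot": [0, 0, 0], "slide": [-0.02, -0.05, 0.02], "grip": 0}, {"rot": [0, 0, 0], "slide": [-0.02, -0.05, 0], "grip": 0}, {"rot": [0, 0, 0], "slide": [-0.02, -0.05, 0], "grip": 0}, {"rot": [0, 0, 0], "slide": [0, 0, 0], "grip": 0}])

```text
time: 10.15
ee_pos: [0.5102, -0.3952, 0.1862]
eef_rot: [0.951, 0.31, -0.001, 0.001]
ft_force: [1.4, 0.5, -0.4]
width: 0.0001
grip_force: 0.0
```

```bash
python3 - <<'E'
from h import *
p=eyes.camera("side");save(p,"s5.png",(210,140,350,290),4)
p=eyes.camera("top");save(p,"t5.png",(150,140,400,290),3.2)
s=sensors.read_state();print(s["time"],s["ee_pos"],s["ft_force"])
E
```

```text
10.25 [ 0.51332342 -0.38958979  0.18647516] [-0.04089324  0.10073924 -0.18225681]
```

View pics/s5.png

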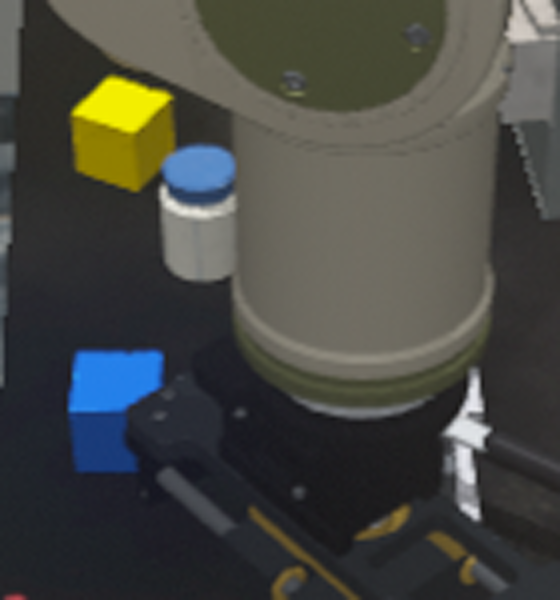

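View pics/t5.png

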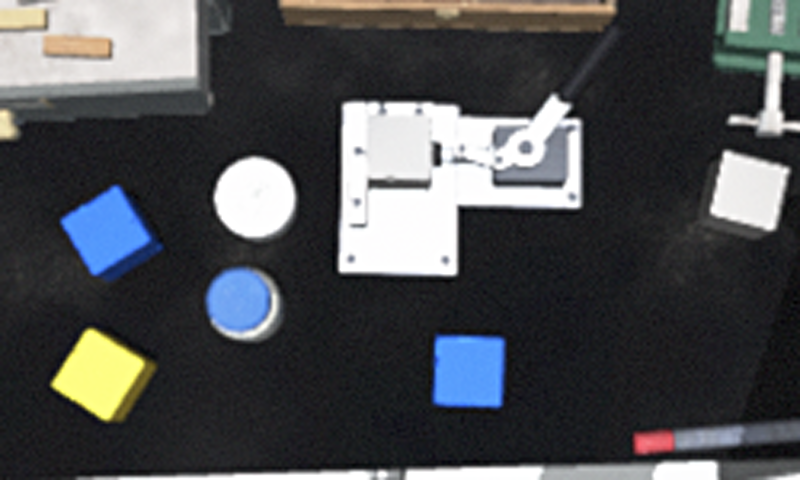

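The top view shows the lever locked: hub (525,148), handle end (615,33), which is about 1.6 rad. The cube at (400,148) is square in the corner of end stop and fence, with the pad on it. The jar, tin and spare cube have not moved, and the robot is clear.

```bash
python3 -c "
from bench import order
print(order.close_job())"
```

```text
the job is handed in; nothing more can be done
None
```

I pushed the cube home against the end stop and snapped the lever over into lock. In the last top view the pad is on the cube and the jar, tin and spare cube are in place; I handed the job in at about 10 s, and no verdict came back.

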